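# Clear and reload the film cassette opener

### The job

With the bench brush, sweep all four scraps off the bed of the film cassette opener into the catch tray at its near end, never touching the scraps with the gripper. Then lay the brush squarely along the top of its raised wooden rest, bristles down and wholly on the ledge, and last of all stand the unopened film cassette upright in the middle of the round pillar at the far end of the bed. Leave the reels, tank, canisters, timer and funnel where they stand.

Things in the scene. Friction and masses are not known exactly. Their poses are not given: they have to be found in the camera images.
- opener: Fixed grey metal bench fixture, 312 (x) by 146 (y) mm: a raised flat bed with side fences, a round pillar at its far end and a grey catch tray at its near end. Origin on the shelf, under the middle of the part of the bed where the scraps lie; z up, x along the bed away from the tray. A 10 mm end wall stands behind the pillar at x = 145 to 155 mm, 75 mm above the shelf
- bed (a point): Point on the bed's top, above the opener's origin, 55 mm above the shelf. The bed runs from x = -45 mm (open edge, straight drop into the tray) to 145 mm and is 132 mm wide between the fences (6 mm thick, 25 mm above the bed). Scraps start within 40 mm of this point in x and 55 mm in y; the bed is clear from x = 40 to 100 mm
- tray (a point): Centre of the inner floor of the grey open catch tray that is part of the opener, at opener x = -101 mm, 4 mm above the shelf. Inner space 100 mm (x, from the bed's edge) by 132 mm (y) ; side walls reach 45 mm, the near wall 55 mm above the shelf
- pillar_top (a point): Centre of the flat top of the round steel pillar, 34 mm in diameter, 30 mm above the bed, 85 mm above the shelf, at opener x = 117 mm
- brush: Bench brush on its bristles. Origin: centre of the bristles' underside; handle towards -x. Black, practically rigid bristle block 110 (x) by 26 (y) by 35 mm high; on it a wooden back 110 by 26 mm, 35 to 55 mm high (grip it here across y, from above); handle 18 mm wide, 38 to 54 mm high, x = -55 to -125 mm. 130 g, balanced about 20 mm from the origin towards the handle
- brush_rest: Fixed brush rest: a steel foot 130 by 70 mm, a web and on it a plain flat wooden ledge, 130 mm long (x) and 40 mm wide (y), its top 60 mm above the shelf. Origin on the shelf under its centre, x along the ledge. Either end of the brush may point either way
- rest_top (a point): Centre of the top of the ledge of the brush rest; axes as the rest
- cassette: Unopened 35 mm film cassette, standing: black cylinder with steel ends, 25 mm in diameter and 44 mm high with a black spool nub (12 mm wide, 5 mm high) on top, 30 g. Origin at the centre of its underside. A straight lip, 5 mm thick and 40 mm high, sticks out to 18.5 mm from the axis on the +x side; grip the cylinder across y
- cap_a: Scrap: steel end cap, disc 26 mm in diameter, 9 mm thick; origin at the centre of its underside
- cap_b: Scrap: steel end cap as cap_a
- core: Scrap: white plastic spool core stub, 20 mm flanges, 22 mm high, at first standing; origin at the centre of its underside
- shell: Scrap: bent piece of steel shell, a channel 22 by 26 mm, 14 mm high; origin at the centre of its underside
- reel_a: Bystander: open steel film reel, 88 mm in diameter, 42 mm high; origin under its centre
- reel_b: Bystander: a second steel reel, same size
- tank: Bystander: black developing tank with ribbed twist cap, 100 mm in diameter, 145 mm high; origin under its centre
- canisters: Bystander: stack of two clear film canisters, 35 mm in diameter, 104 mm high; origin under its centre
- timer: Bystander: aluminium timer box 50 by 80 by 36 mm with a press button; origin under its centre
- funnel: Bystander: red funnel standing mouth down, 90 mm in diameter, 85 mm high; origin under its centre

How it is judged:
By the outcome, as a careful person would: the job done as asked, in the order asked, and still so for the second after the job is handed in, with the robot touching nothing.
It also fails if it takes over 58 s, if anything falls off the work surface, if the arm or the gripper's body presses on something with over 40 N, if the wrist force passes 120 N, or if a joint passes its speed limit or range.

### The arm

A 6-joint arm with a two-finger parallel gripper is mounted at the origin on the work surface. World frame = base frame: x ahead of the robot, y to its left, z up, the work surface at z = 0. Lengths are in mm, angles in rad, forces in N, time in s.
With the tool pointing down it reaches from about 250 to 775 mm from the base axis. Payload 4 kg.
Tool frame: the origin (TCP) lies at the very end of the fingers, on their centre line; the grasp point (between the pads) lies 19 mm behind it (robot.grip_depth is the distance from the TCP to the grasp point, in mm); z points along the fingers, y is the line along which they close (so a half turn about z gives the same grasp; the last joint's range is limited). The gripper opens to 94 mm and grips with 3 to 60 N. Pads are 16 mm wide; open, the fingers measure 119 mm over their backs; the gripper's body (75 mm by 177 mm) begins 78 mm behind the grasp point.
Start: joints at [0.997, 0.087, 1.371, -0, 1.684, -0.103], TCP at [249.492, 490.178, 205.506] pointing down, gripper open.
Joint ranges: [-3.1, 3.1], [-0.76, 2.03], [0.27, 2.55], [-1.08, 4.22], [0.17, 2.65], [-2.57, 2.57]. Speed limits (rad/s): [2.79, 2.79, 3.14, 3.14, 3.14, 3.14].

### API

Orientations are given as a unit quaternion [x, y, z, w].
In Python, from plant import robot gives the robot as it stands.
- The arm moves only by the tool servo_tool, never from a script. Its argument "steps" is a list of rows, each an object with "slide": the shift along the tool's x, y, z each as a share of 0.12 m, from -1 to 1, a list of three; "turn": the turn, a rotation vector about the tool's x, y, z each as a share of 180 degrees, from -1 to 1, a list of three; "fingers": the finger opening in mm, from 0 to 94. A call has 1 to 20 rows; each row shifts and turns the commanded pose from where the row before left it, along the tool's axes as they then stand; what a row does not reach is not made up. A row lasts 1/10 s, in which the tool goes at most 50 mm and 8.59 degrees, less where a joint would pass 70% of its speed; a pose out of reach is approached as far as the arm can. A call with a number of a shift or a turn outside -1 to 1 is refused whole. A call with a gripper value outside its range is refused whole. The fingers move at their own pace and stop on an object; "grip_force" is the grip in N (left out, the last holds). Time passes only in rows, so rows that do not move let the fingers close. It gives the time, the measured TCP pose, the force, the opening and the grip force at its end, in the units of the state.
- robot.state(): the state, without advancing time (a new reading comes with each control period).
- robot.camera(name): name is "scene" or "side" or "wrist"; returns the picture (420x560x3 uint8, red, green, blue); there is no depth.
- robot.calibration(name): a dict with "mtx" (3x3 intrinsics, pixels), "extrinsics" (4x4, takes a point from camera to world coordinates). Camera axes: x right, y up, looking along -z (the intrinsics and any distortion apply to the point x, -y, -z); pixel columns grow to the right and rows downward; lengths in mm; the calibration is good to about 2 mm. A picture is of the moment at which its call begins: read the wrist's pose just before it. calibration takes no time and is no camera call; for the wrist camera it gives the pose at the moment of the call.
- robot.sign_off(): hands the job in; it is judged then, once.
Trained networks look in the newest picture that a camera, given by its name, has taken for a name from the list of things; names that differ only in an ending like _2 or _b are one class to them, and where a whole thing is asked for, a point or a joint stands for the part that bears it (a point fixed in the world has none). Each returns a list of dicts, best first, with "confidence" (0 to 1); they miss things now and then, are a little off and sometimes report something else, mostly with a low value. They report only what shows in the picture. A call takes as long as a camera call.
- robot.silhouettes(target, camera): "pixels" (420x560 bool, what is visible of it) and "location" ([row, column] in pixels, amid what is visible of it).
- robot.place_of(target, camera): "location" ([row, column] in pixels: a listed point, or the origin of a listed thing).
The state is a dict: "clock": time; "qpos": joint angles; "joint_velocities": joint speeds; "joint_efforts": joint torques, N m; "tcp_pos": TCP position; "tcp_rot": TCP orientation; "force": force on the tool from outside, world axes, zero at the start; "ft_torque": the same for the moment, N m; "finger_gap": finger opening in mm; "finger_force": force on a finger pad.
Only numpy, scipy, OpenCV 4.12 (cv2) and the standard library are available. Lean on these libraries where they do the work, as an engineer would, in place of code of your own. Each camera call takes 0.05 s, during which the arm holds its last target. There are 200 camera calls.

## Working session

There is one attempt and no reset: what is moved stays moved. The work goes in short steps, Python scripts to look and compute and a tool call to move; the robot and the scene stay as the last step left them, time stands still between calls to the robot, and variables do not carry over. Pictures are saved under pics/ and viewed, at most 10 in all, crops included, and the job is handed in when it is done.

Besides the shell and the picture viewer there is one more tool, called as name(argument=value, ...) on one line, values as JSON. servo_tool: Moves the arm, as the interface text tells. Shift numbers are shares of 0.12 m and turn numbers shares of 180 degrees, none past 1 either way. Its arguments: {"type":"object","properties":{"steps":{"type":"array"},"grip_force":{"type":"number"}},"required":["steps"]}

```bash
ls; mkdir -p pics; cat > h.py <<'E'
import numpy as np, cv2
from scipy.spatial.transform import Rotation as R
from plant import robot
def ray(cam,rc):
    c=robot.calibration(cam);K=np.array(c['mtx']);T=np.array(c['extrinsics'])
    v=np.linalg.solve(K,[rc[1],rc[0],1.]);d=T[:3,:3]@np.array([v[0],-v[1],-v[2]])
    return T[:3,3],d/np.linalg.norm(d)
def onz(cam,rc,z):
    o,d=ray(cam,rc);return o+d*(z-o[2])/d[2]
def proj(cam,P):
    c=robot.calibration(cam);K=np.array(c['mtx']);T=np.array(c['extrinsics'])
    p=T[:3,:3].T@(np.array(P,float)-T[:3,3]);q=K@np.array([p[0],-p[1],-p[2]]);return q[:2]/q[2]
def tri(rays):
    A=np.zeros((3,3));b=np.zeros(3)
    for o,d in rays:
        M=np.eye(3)-np.outer(d,d);A+=M;b+=M@o
    return np.linalg.solve(A,b)
def snap(cam,name):
    im=robot.camera(cam);cv2.imwrite(f'pics/{name}.png',im[:,:,::-1]);return im
E
python3 - <<'E'
from h import *
np.set_printoptions(precision=1,suppress=True)
ims=[snap(c,c+'0') for c in('scene','side','wrist')]
cv2.imwrite('pics/both.png',cv2.resize(np.vstack(ims[:2]),(800,1200))[:, :, ::-1][:1200])
for c in('scene','side','wrist'): print(c,np.array(robot.calibration(c)['extrinsics']))
Z=dict(opener=0,bed=55,tray=4,pillar_top=85,brush=0,brush_rest=0,rest_top=60,cassette=0,cap_a=55,core=55,shell=55)
for t,z in Z.items():
    for c in('scene','side','wrist'):
        for r in robot.place_of(t,c)[:2]:
            print(t,c,round(r['confidence'],2),np.array(r['location']),onz(c,r['location'],z)[:2])
print(robot.state())
E
```

```text
pics
scene [[   0.8   -0.5    0.3  951. ]
 [   0.6    0.7   -0.5 -473.8]
 [   0.     0.6    0.8  925.9]
 [   0.     0.     0.     1. ]]
side [[   0.8    0.5   -0.5   56.4]
 [  -0.7    0.5   -0.5 -628.7]
 [   0.     0.7    0.7  929.9]
 [   0.     0.     0.     1. ]]
wrist [[  0.5  -0.9  -0.2 183.3]
 [  0.9   0.4   0.1 524.6]
 [ -0.   -0.3   1.  385. ]
 [  0.    0.    0.    1. ]]
opener scene 0.74 [223.7 252. ] [578.6 -33.7]
opener side 0.78 [236.8 277.9] [577.5 -30.4]
opener side 0.46 [256.3 252.6] [475.6 -39.1]
bed scene 0.72 [208.5 254. ] [578.1 -20.9]
bed side 0.69 [223.6 280.1] [583.8 -32.1]
tray scene 0.71 [215.8 239.5] [538.8 -34.8]
tray scene 0.66 [209.4 220.9] [486.1 -46.9]
tray side 0.82 [255.5 254.6] [479.9 -43. ]
pillar_top scene 0.85 [225.9 293.3] [696.3 -23.2]
pillar_top scene 0.73 [210.5 252.3] [591.  -43.5]
pillar_top side 0.8 [198.7 307.9] [693.  -30.4]
pillar_top side 0.66 [260.7 381.7] [ 681. -319.]
brush scene 0.91 [286.7 147.8] [ 481.3 -314.7]
brush scene 0.74 [128.9 359.6] [645.7 432.2]
brush side 0.72 [324.6 324. ] [ 478.7 -322. ]
brush side 0.56 [203.8 327.8] [7
[... 640 characters left out ...]
0.42 [216.  273.3] [588.3   3.5]
core scene 0.56 [343.8 247.9] [ 766.7 -297.9]
core scene 0.53 [216.  240.3] [563.6 -58.4]
core side 0.65 [229.2 277.7] [564.6 -43.9]
shell scene 0.41 [219.5 251.4] [592.2 -50.9]
shell side 0.5 [223.  288.4] [603.6 -45.7]
shell side 0.42 [189.5 235.8] [572.3 165. ]
{'clock': 1.8, 'qpos': array([ 1. ,  0.1,  1.4, -0. ,  1.7, -0.1]), 'joint_velocities': array([ 0.,  0., -0., -0.,  0.,  0.]), 'joint_efforts': array([  0. , -34. , -30.3,   0.1,   0. ,  -0. ]), 'tcp_pos': array([249.5, 490.2, 205.5]), 'tcp_rot': array([0.2, 1. , 0. , 0. ]), 'force': array([ 0.4, -0.8, -0.1]), 'ft_torque': array([ 0., -0., -0.]), 'finger_force': 0.0, 'finger_gap': 93.90422550399543}
```

View pics/scene0.png

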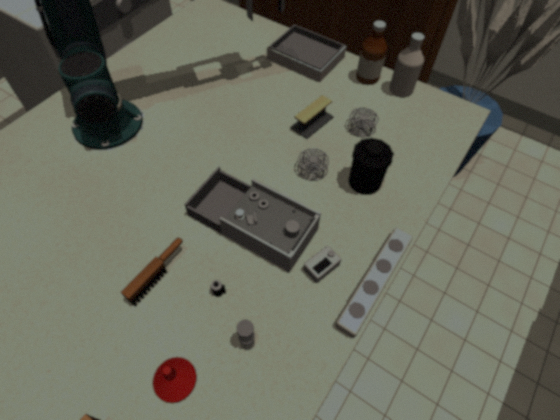

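View pics/side0.png

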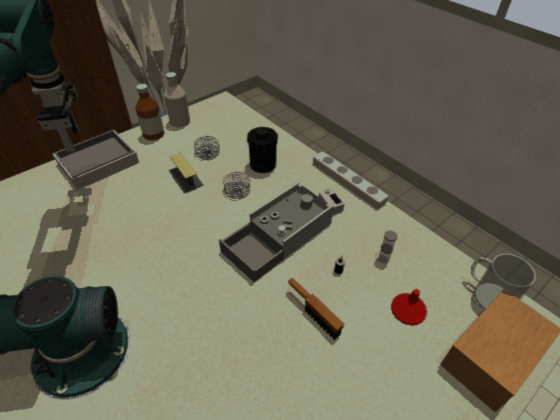

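The scene picture shows the opener at about (225,255), the brush at (275,150) with its handle towards the opener, the cassette at (288,217), and the rest at (118,312). The side view agrees, with the opener at (235,278), brush at (310,322), cassette at (267,338) and rest at (170,184). The scraps sit on the bed near the tray side. Next I'll measure from the wrist camera.

```bash
cat >> h.py <<'E'
def yaw(): 
    x=R.from_quat(robot.state()['tcp_rot']).as_matrix()[:,0];return np.degrees(np.arctan2(x[1],x[0]))
def rel(p,yw=None,full=True):
    s=robot.state();M=R.from_quat(s['tcp_rot']);y0=yaw()
    dy=0 if yw is None else (yw-y0+90)%180-90
    T=R.from_euler('z',y0+dy,degrees=True)*R.from_euler('x',180,degrees=True)
    tr=(M.inv()*T).as_rotvec()/np.pi
    print('at',s['tcp_pos'].round(1),'yaw',round(y0,2),'q6',round(s['qpos'][5],2),'| turn first',tr.round(4),'| then slide',(T.inv().apply(np.array(p)-s['tcp_pos'])/120).round(3))
E
python3 - <<'E'
from h import *
np.set_printoptions(precision=2,suppress=True)
print(np.array(robot.calibration('wrist')['mtx']))
rel([450,330,300]);rel([530,-150,320],90)
for t in('brush','cassette','brush_rest'):
    for c in('scene','side'):
        r=robot.silhouettes(t,c)
        if r:
            m=r[0]['pixels'];p=np.argwhere(m);print(t,c,r[0]['confidence'],len(p),p.mean(0))
            q=np.array([onz(c,a,{'brush':45,'cassette':20,'brush_rest':60}[t])[:2] for a in p]);w,V=np.linalg.eigh(np.cov(q.T));print(q.mean(0),np.degrees(np.arctan2(V[1,1],V[0,1])),w)
E
```

```text
[[369.02   0.   288.1 ]
 [  0.   369.02 203.39]
 [  0.     0.     1.  ]]
at [249.5 490.2 205.5] yaw 153.02 q6 -0.1 | turn first [0. 0. 0.] | then slide [-2.09 -0.43 -0.79]
at [249.5 490.2 205.5] yaw 153.02 q6 -0.1 | turn first [ 0.   -0.    0.35] | then slide [-5.33  2.34 -0.95]
brush scene 0.93 1226 [274.52 148.98]
[ 485.04 -298.3 ] 93.44889048842522 [ 175.71 2151.59]
brush side 0.9 986 [310.9  318.97]
[ 475.03 -301.75] 85.24436556887083 [ 143.19 2349.68]
cassette scene 0.74 204 [288.07 217.73]
[ 625.82 -228.78] 152.5321927952783 [ 67.49 128.24]
cassette side 0.49 126 [265.86 339.3 ]
[ 626.61 -230.82] -143.5840639859323 [ 42.27 207.71]
brush_rest scene 0.94 942 [117.52 311.67]
[527.6  333.96] 96.42593900433144 [ 455.3  2065.15]
brush_rest side 0.8 725 [173.16 184.35]
[489.7  328.94] 75.59625315672676 [ 358.45 2564.43]
```

servo_tool(steps=[{"slide":[-0.26,-0.054,-0.1],"turn":[0,0,0],"fingers":94},{"slide":[-0.26,-0.054,-0.1],"turn":[0,0,0],"fingers":94},{"slide":[-0.26,-0.054,-0.1],"turn":[0,0,0],"fingers":94},{"slide":[-0.26,-0.054,-0.1],"turn":[0,0,0],"fingers":94},{"slide":[-0.26,-0.054,-0.1],"turn":[0,0,0],"fingers":94},{"slide":[-0.26,-0.054,-0.1],"turn":[0,0,0],"fingers":94},{"slide":[-0.26,-0.054,-0.1],"turn":[0,0,0],"fingers":94},{"slide":[-0.26,-0.054,-0.1],"turn":[0,0,0],"fingers":94},{"slide":[0,0,0],"turn":[0,0,0],"fingers":94},{"slide":[0,0,0],"turn":[0,0,0],"fingers":94}])

```text
clock: 3.1
tcp_pos: [448.7, 330.5, 301.5]
tcp_rot: [0.234, 0.972, 0.0, -0.0]
force: [-0.7, 1.3, -0.0]
finger_gap: 94.4
finger_force: 0.0
```

```bash
python3 - <<'E'
from h import *
np.set_printoptions(precision=1,suppress=True)
snap('wrist','w1')
for t,z in(('brush_rest',0),('rest_top',60)):
    for r in robot.place_of(t,'wrist')[:2]: print(t,r['confidence'],np.array(r['location']),onz('wrist',r['location'],z))
rel([560,-110,320],90)
E
```

```text
brush_rest 0.81 [192.8 333.5] [510.1 368.8   0. ]
rest_top 0.88 [204.5 336.9] [508.6 366.1  60. ]
rest_top 0.62 [190.9 333.2] [491.6 369.2  60. ]
at [447.4 331.3 300.9] yaw 153.11 q6 -0.57 | turn first [-0.  -0.   0.4] | then slide [-3.7  0.9 -0.2]
```

View pics/w1.png

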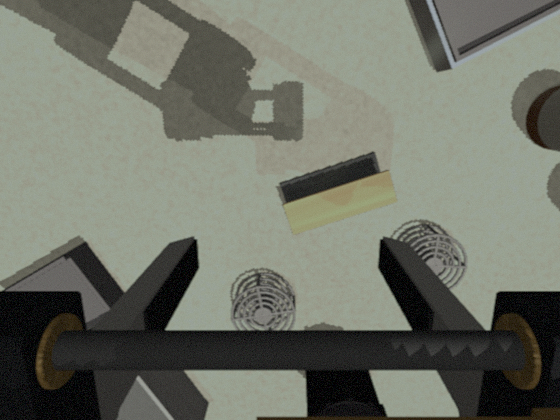

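The ledge shows as the yellow bar centred at about (row 203, col 340), tilted slightly, with the foot behind it.

```bash
python3 - <<'E'
from h import *
im=cv2.imread('pics/w1.png').astype(int)
print(im[215,320],im[195,340],im[228,310],im[300,400][:])
m=((im[:,:,2]-im[:,:,0])>45).astype(np.uint8)
n,l,s,c=cv2.connectedComponentsWithStats(m)
k=l[210,330];print(k,s[k],c[k])
p=np.argwhere(l==k);q=np.array([onz('wrist',a,60)[:2] for a in p],np.float32)
r=cv2.minAreaRect(q);print(r);print(q.mean(0));w,V=np.linalg.eigh(np.cov(q.T));print(np.degrees(np.arctan2(V[1,1],V[0,1])),np.sqrt(12*w))
E
```

```text
[121 160 154] [106 139 153] [113 151 151] [20 18 16]
0 [     0      0    560    420 234647] [279.38933377 209.47491338]Traceback (most recent call last):
  File "<stdin>", line 7, in <module>
  File "h.py", line 9, in onz
    o,d=ray(cam,rc);return o+d*(z-o[2])/d[2]
        ~~~^^^^^^^^
  File "h.py", line 5, in ray
    c=robot.calibration(cam);K=np.array(c['mtx']);T=np.array(c['extrinsics'])
ValueError: time passes only in moves, steps and waits
```

servo_tool(steps=[{"slide":[0,0,0],"turn":[0,0,0.044],"fingers":94},{"slide":[0,0,0],"turn":[0,0,0.044],"fingers":94},{"slide":[0,0,0],"turn":[0,0,0.044],"fingers":94},{"slide":[0,0,0],"turn":[0,0,0.044],"fingers":94},{"slide":[0,0,0],"turn":[0,0,0.044],"fingers":94},{"slide":[0,0,0],"turn":[0,0,0.044],"fingers":94},{"slide":[0,0,0],"turn":[0,0,0.044],"fingers":94},{"slide":[0,0,0],"turn":[0,0,0.042],"fingers":94},{"slide":[-0.37,0.09,-0.02],"turn":[0,0,0],"fingers":94},{"slide":[-0.37,0.09,-0.02],"turn":[0,0,0],"fingers":94},{"slide":[-0.37,0.09,-0.02],"turn":[0,0,0],"fingers":94},{"slide":[-0.37,0.09,-0.02],"turn":[0,0,0],"fingers":94},{"slide":[-0.37,0.09,-0.02],"turn":[0,0,0],"fingers":94},{"slide":[-0.37,0.09,-0.02],"turn":[0,0,0],"fingers":94},{"slide":[-0.37,0.09,-0.02],"turn":[0,0,0],"fingers":94},{"slide":[-0.37,0.09,-0.02],"turn":[0,0,0],"fingers":94},{"slide":[-0.37,0.09,-0.02],"turn":[0,0,0],"fingers":94},{"slide":[-0.37,0.09,-0.02],"turn":[0,0,0],"fingers":94}])

```text
clock: 5.05
tcp_pos: [556.6, -113.6, 325.3]
tcp_rot: [0.706, 0.708, 0.0, -0.0]
force: [0.9, 0.0, -0.2]
finger_gap: 94.2
finger_force: 0.0
```

servo_tool(steps=[{"slide":[0,0,0],"turn":[0,0,0],"fingers":94},{"slide":[0,0,0],"turn":[0,0,0],"fingers":94}])

```text
clock: 5.25
tcp_pos: [556.5, -112.8, 324.6]
tcp_rot: [0.707, 0.707, -0.0, -0.001]
force: [-1.0, -0.1, 0.5]
finger_gap: 93.9
finger_force: 0.0
```

```bash
python3 - <<'E'
from h import *
np.set_printoptions(precision=1,suppress=True)
snap('wrist','w2')
Z=dict(opener=0,bed=55,tray=4,pillar_top=85,brush=0,cassette=0,cap_a=55,core=55,shell=55)
for t,z in Z.items():
    for r in robot.place_of(t,'wrist')[:2]: print(t,round(r['confidence'],2),np.array(r['location']),onz('wrist',r['location'],z)[:2])
for t in('brush','cassette'):
    for r in robot.silhouettes(t,'wrist')[:1]:
        p=np.argwhere(r['pixels']);q=np.array([onz('wrist',a,50 if t=='brush' else 30)[:2] for a in p],np.float32)
        w,V=np.linalg.eigh(np.cov(q.T));print(t,r['confidence'],p.mean(0),q.mean(0),np.degrees(np.arctan2(V[1,1],V[0,1])),np.sqrt(12*w),cv2.minAreaRect(q))
E
```

```text
opener 0.91 [101.7 302.8] [576.3 -31.1]
bed 0.57 [102.2 305.8] [577.8 -32.1]
tray 0.72 [107.  223.7] [472.4 -38.3]
tray 0.59 [ 99.1 308. ] [583.2 -27.8]
pillar_top 0.24 [ 70.1 316.3] [587.3   0.8]
brush 0.78 [295.5 239.8] [ 484.8 -315.8]
cassette 0.61 [240.9 332.6] [ 622.8 -227.5]
cassette 0.36 [ 64.7 289.6] [559.1  14.2]
cap_a 0.81 [ 70.3 317.2] [590.7   2.4]
cap_a 0.73 [ 63.6 289. ] [558.2   9.6]
core 0.75 [126.4 295.1] [565.7 -61.4]
core 0.21 [363.1 360.6] [ 661.7 -392.9]
shell 0.92 [121.6 322.1] [597.9 -56. ]
brush 0.97 [283.  234.1] [ 484.5 -271.2] 90.1897007207599 [ 29.5 146.6] ((484.83160400390625, -264.5951232910156), (153.76795959472656, 32.58983612060547), 89.43470001220703)
cassette 0.82 [250.  338.7] [ 627.5 -230.6] 105.66945600526918 [27.2 36.3] ((626.2061767578125, -231.6141815185547), (37.27583694458008, 34.14653015136719), 72.59317779541016)
```

View pics/w2.png

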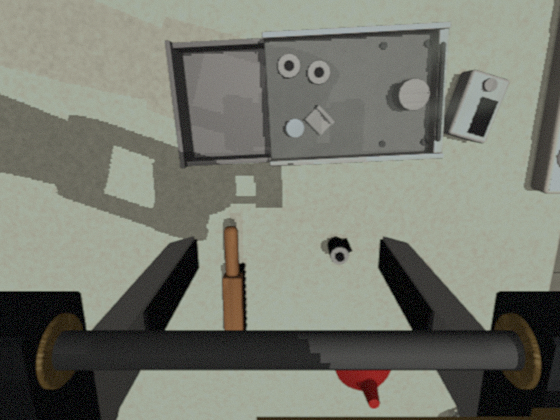

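The wrist view shows the opener (cols 167-450, rows 24-165) with the caps at (65,289) and (72,318), core at (128,294), shell at (121,319) and pillar at (94,414). The brush handle points up in the image at (225,230), and the cassette is at (250,339). My ledge script overlapped a move and failed, so I'll redo it and take a closer crop.

```bash
python3 - <<'E'
from h import *
import h
np.set_printoptions(precision=1,suppress=True)
im=cv2.imread('pics/w2.png')
cv2.imwrite('pics/crop2.png',cv2.resize(im[10:270,150:460],None,fx=2.25,fy=2.25,interpolation=cv2.INTER_CUBIC))
s=robot.state();c=robot.calibration('wrist');T=np.array(c['extrinsics']);K=np.array(c['mtx'])
def M(p,q):
    A=np.eye(4);A[:3,:3]=R.from_quat(q).as_matrix();A[:3,3]=p;return A
X=np.linalg.inv(M(s['tcp_pos'],s['tcp_rot']))@T
np.save('X.npy',X)
T1=M([447.9,331.0,301.1],[0.234,0.972,0,0]/np.linalg.norm([.234,.972]))@X
def onT(T,a,z):
    v=np.linalg.solve(K,[a[1],a[0],1.]);d=T[:3,:3]@np.array([v[0],-v[1],-v[2]]);return (T[:3,3]+d*(z-T[2,3])/d[2])[:2]
i1=cv2.imread('pics/w1.png').astype(int)
m=((i1[:,:,2]-i1[:,:,0])>20).astype(np.uint8);m[:150]=0;m[245:]=0;m[:,:260]=0;m[:,410:]=0
n,l,st,ce=cv2.connectedComponentsWithStats(m);k=1+st[1:,4].argmax();print(st[k],ce[k])
q=np.array([onT(T1,a,60) for a in np.argwhere(l==k)],np.float32);print('rest',cv2.minAreaRect(q),q.mean(0));w,V=np.linalg.eigh(np.cov(q.T));print(np.degrees(np.arctan2(V[1,1],V[0,1])),np.sqrt(12*w))
# brush wooden back in w2
i2=im.astype(int);m=((i2[:,:,2]-i2[:,:,0])>40).astype(np.uint8);m[330:]=0;m[:,:200]=0;m[:,260:]=0
n,l,st,ce=cv2.connectedComponentsWithStats(m);k=1+st[1:,4].argmax();print(st[k])
for r in range(220,330,10):
    cc=np.where(l[r]==k)[0]
    if len(cc):print(r,cc.min(),cc.max(),onT(T,(r,cc.min()-.5),55),onT(T,(r,cc.max()+.5),55))
print('T',T.tolist())
E
```

```text
[ 283  170  115   65 3707] [340.2 202. ]
rest ((507.45318603515625, 369.56439208984375), (130.46893310546875, 41.427974700927734), 81.73361206054688) [507.3 370.2]
81.65429596098856 [ 41.1 130. ]
[223 277  20  53 979]
280 223 241 [ 469.8 -263.5] [ 495.2 -263.5]
290 223 241 [ 469.2 -278.3] [ 494.8 -278.3]
300 224 241 [ 469.9 -293.3] [ 494.3 -293.3]
310 224 242 [ 469.2 -308.5] [ 495.2 -308.5]
320 224 242 [ 468.5 -324. ] [ 494.8 -323.9]
T [[0.999998408521776, -0.0010566717174284562, -0.0014374974069510146, 556.7766028096988], [0.0013901471892675205, 0.9665184559162828, 0.25659333947706975, -37.69343890469647], [0.001118232849444022, -0.2565949294473377, 0.9665183866524258, 505.9259419890583], [0.0, 0.0, 0.0, 1.0]]
```

View pics/crop2.png

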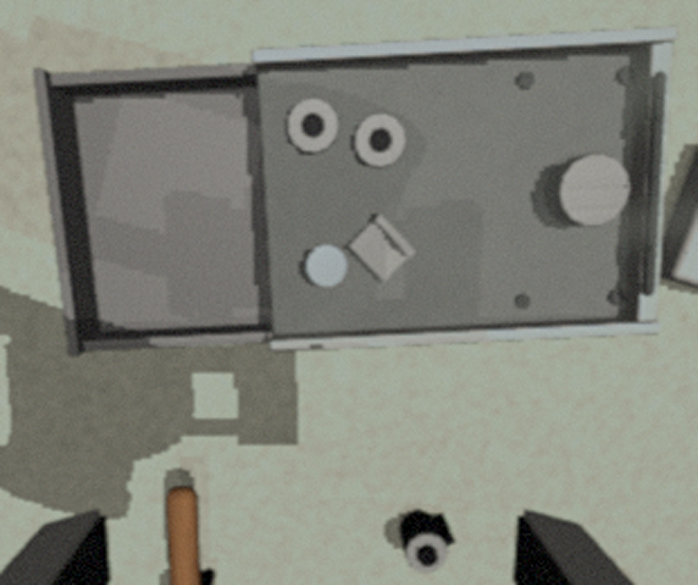

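```bash
python3 - <<'E'
from h import *
np.set_printoptions(precision=1,suppress=True)
f=lambda x,y,z:onz('wrist',(y/2.25+10,x/2.25+150),z)[:2]
a,b,c,d=f(253,50,80),f(672,30,80),f(271,349,80),f(657,332,80)
print(a,b,c,d,[np.degrees(np.arctan2(*(v[::-1]))) for v in(b-a,d-c,a-c)])
u=f(257,62,80);
print('pillar',f(595,190,85),'bed edge',f(258,70,55),f(272,335,55),'near wall',f(37,72,55),f(75,352,55))
print('caps',f(313,125,60),f(380,139,60),'core',f(326,266,77),'shell',f(381,247,69))
t=np.radians(3.5)
print('cass top',f(427,552,49))
rel([482,-300,120],89.5)
E
```

```text
[529.9  37.5] [727.   46.5] [ 536.8 -104.8] [735.3 -95.7] [np.float64(2.6068955542186045), np.float64(2.6074966163532047), np.float64(92.7994852387177)]
pillar [695.6 -25.9] bed edge [530.7  32.6] [ 536.3 -101. ] near wall [419.4  31.5] [ 428.4 -110.5]
caps [558.4   6.1] [592.4  -0.5] core [565.  -62.8] shell [593.4 -53.7]
cass top [ 626.3 -230.5]
at [ 556.6 -113.   325.6] yaw 90.05 q6 -0.3 | turn first [ 0. -0.  0.] | then slide [-1.6 -0.6  1.7]
```

servo_tool(steps=[{"slide":[-0.195,-0.078,0.214],"turn":[0,0,0],"fingers":70},{"slide":[-0.195,-0.078,0.214],"turn":[0,0,0.003],"fingers":70},{"slide":[-0.195,-0.078,0.214],"turn":[0,0,0],"fingers":70},{"slide":[-0.195,-0.078,0.214],"turn":[0,0,0],"fingers":70},{"slide":[-0.195,-0.078,0.214],"turn":[0,0,0],"fingers":70},{"slide":[-0.195,-0.078,0.214],"turn":[0,0,0],"fingers":70},{"slide":[-0.195,-0.078,0.214],"turn":[0,0,0],"fingers":70},{"slide":[-0.195,-0.078,0.214],"turn":[0,0,0],"fingers":70},{"slide":[0,0,0],"turn":[0,0,0],"fingers":70},{"slide":[0,0,0],"turn":[0,0,0],"fingers":70}])

```text
clock: 6.85
tcp_pos: [480.2, -299.8, 119.7]
tcp_rot: [0.711, 0.703, 0.0, -0.001]
force: [0.0, -0.0, 0.6]
finger_gap: 70.0
finger_force: 0.0
```

```bash
python3 - <<'E'
from h import *
rel([482,-300,27.5],89.5)
E
```

```text
at [ 480.2 -299.8  119.7] yaw 89.41 q6 -0.65 | turn first [-0.0002 -0.0005 -0.0005] | then slide [-0.001  0.015  0.768]
```

servo_tool(steps=[{"slide":[0,0.015,0.25],"turn":[0,0,0],"fingers":70},{"slide":[0,0,0.26],"turn":[0,0,0],"fingers":60},{"slide":[0,0,0.26],"turn":[0,0,0],"fingers":50},{"slide":[0,0,0],"turn":[0,0,0],"fingers":40},{"slide":[0,0,0],"turn":[0,0,0],"fingers":18},{"slide":[0,0,0],"turn":[0,0,0],"fingers":18},{"slide":[0,0,0],"turn":[0,0,0],"fingers":18},{"slide":[0,0,0],"turn":[0,0,0],"fingers":18}], grip_force=35)

```text
clock: 7.65
tcp_pos: [483.6, -300.9, 30.6]
tcp_rot: [0.71, 0.704, 0.0, 0.002]
force: [-2.2, 0.2, 6.8]
finger_gap: 26.5
finger_force: 34.2
```

```bash
python3 - <<'E'
from h import *
s=robot.state();print(s['finger_gap'],s['finger_force'],s['force'])
rel([482,-300,130],89.5)
E
```

```text
26.45854791835503 34.2460017290432 [-2.19055569  0.24855583  6.75071668]
at [ 483.6 -300.9   30.6] yaw 89.49 q6 -0.65 | turn first [ 0.0011  0.0008 -0.0001] | then slide [ 0.007 -0.014 -0.828]
```

servo_tool(steps=[{"slide":[0,0,-0.15],"turn":[0,0,0],"fingers":18},{"slide":[0,0,-0.3],"turn":[0,0,0],"fingers":18},{"slide":[0,0,-0.3],"turn":[0,0,0],"fingers":18},{"slide":[0,0,-0.25],"turn":[0,0,0],"fingers":18},{"slide":[0,0,0],"turn":[0,0,-0.018],"fingers":18},{"slide":[0,0,0],"turn":[0,0,0],"fingers":18}])

```text
clock: 8.25
tcp_pos: [483.1, -300.4, 149.5]
tcp_rot: [0.69, 0.724, 0.0, 0.002]
force: [-0.6, -0.5, -2.1]
finger_gap: 26.2
finger_force: 34.5
```

```bash
cat >> h.py <<'E'
O=np.array([578.4,-31.9]);OY=2.7
def op(x,y,z):
    a=np.radians(OY);return [O[0]+x*np.cos(a)-y*np.sin(a),O[1]+x*np.sin(a)+y*np.cos(a),z]
E
python3 - <<'E'
from h import *
np.set_printoptions(precision=2,suppress=True)
s=robot.state();print(s['finger_gap'],s['force'],s['ft_torque'])
snap('side','s2');im=cv2.imread('pics/s2.png')
r=robot.silhouettes('brush','side')
if r:
    p=np.argwhere(r[0]['pixels']);lo,hi=p.min(0),p.max(0);print(r[0]['confidence'],lo,hi)
c=im[150:400,200:480];cv2.imwrite('pics/s2c.png',cv2.resize(c,None,fx=2.2,fy=2.2))
rel(op(68,14,150),92.7)
E
```

```text
26.150756601967867 [-0.57 -0.47 -2.06] [-0.08  0.02  0.01]
0.96 [250 289] [311 352]
at [ 482.  -299.6  147. ] yaw 92.66 q6 -0.7 | turn first [-0. -0. -0.] | then slide [ 2.31  1.47 -0.03]
```

View pics/s2c.png

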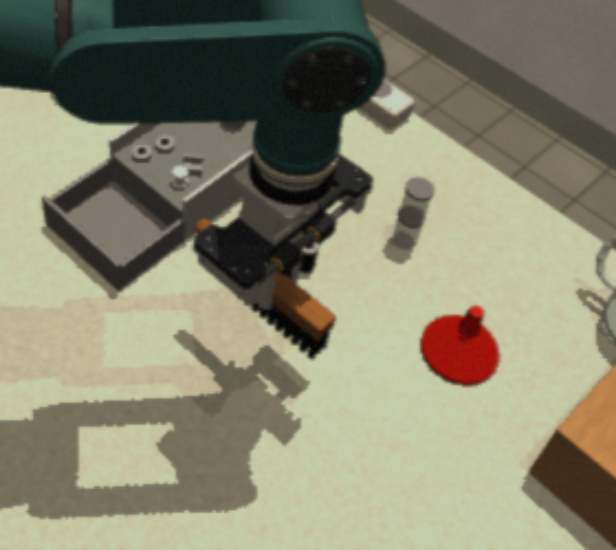

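The brush hangs level in the gripper, with the scraps still on the bed.

servo_tool(steps=[{"slide":[0.289,0.184,0],"turn":[0,0,0],"fingers":18},{"slide":[0.289,0.184,0],"turn":[0,0,0],"fingers":18},{"slide":[0.289,0.184,0],"turn":[0,0,0],"fingers":18},{"slide":[0.289,0.184,0],"turn":[0,0,0],"fingers":18},{"slide":[0.289,0.184,0],"turn":[0,0,0],"fingers":18},{"slide":[0.289,0.184,0],"turn":[0,0,0],"fingers":18},{"slide":[0.289,0.184,0],"turn":[0,0,0],"fingers":18},{"slide":[0.289,0.184,0],"turn":[0,0,0],"fingers":18},{"slide":[0,0,0],"turn":[0,0,0],"fingers":18},{"slide":[0,0,0],"turn":[0,0,0],"fingers":18},{"slide":[0,0,0],"turn":[0,0,0],"fingers":18}])

```text
clock: 9.45
tcp_pos: [644.8, -15.2, 146.5]
tcp_rot: [0.69, 0.723, -0.001, -0.001]
force: [-0.8, -0.6, -2.4]
finger_gap: 26.1
finger_force: 34.3
```

```bash
python3 - <<'E'
from h import *
rel(op(68,14,95),92.7)
E
```

```text
at [644.8 -15.2 146.5] yaw 92.66 q6 -0.16 | turn first [-0.0007  0.     -0.0002] | then slide [0.004 0.008 0.429]
```

servo_tool(steps=[{"slide":[0,0.008,0.2],"turn":[0,0,0],"fingers":18},{"slide":[0,0,0.2],"turn":[0,0,0],"fingers":18},{"slide":[0,0,0.05],"turn":[0,0,0],"fingers":18},{"slide":[0,0,0.02],"turn":[0,0,0],"fingers":18},{"slide":[0,0,0],"turn":[0,0,0],"fingers":18}])

```text
clock: 9.95
tcp_pos: [646.6, -15.1, 91.9]
tcp_rot: [0.691, 0.723, 0.0, 0.0]
force: [0.0, 0.4, -1.2]
finger_gap: 26.3
finger_force: 34.7
```

servo_tool(steps=[{"slide":[0,0,0.025],"turn":[0,0,0],"fingers":18},{"slide":[0,0,0.015],"turn":[0,0,0],"fingers":18},{"slide":[0,0,0],"turn":[0,0,0],"fingers":18}])

```text
clock: 10.25
tcp_pos: [646.7, -14.3, 86.9]
tcp_rot: [0.69, 0.724, 0.0, 0.0]
force: [-0.4, -0.1, -2.3]
finger_gap: 25.8
finger_force: 34.3
```

servo_tool(steps=[{"slide":[0,0,0.012],"turn":[0,0,0],"fingers":18},{"slide":[0,-0.03,0],"turn":[0,0,0],"fingers":18},{"slide":[0,-0.05,0],"turn":[0,0,0],"fingers":18},{"slide":[0,-0.05,0],"turn":[0,0,0],"fingers":18},{"slide":[0,-0.05,0],"turn":[0,0,0],"fingers":18},{"slide":[0,-0.05,0],"turn":[0,0,0],"fingers":18},{"slide":[0,-0.05,0],"turn":[0,0,0],"fingers":18},{"slide":[0,-0.05,0],"turn":[0,0,0],"fingers":18},{"slide":[0,-0.05,0],"turn":[0,0,0],"fingers":18},{"slide":[0,-0.05,0],"turn":[0,0,0],"fingers":18}])

```text
clock: 11.25
tcp_pos: [595.2, -16.9, 85.7]
tcp_rot: [0.69, 0.724, 0.001, 0.001]
force: [2.9, 0.0, 2.0]
finger_gap: 25.9
finger_force: 34.3
```

```bash
python3 - <<'E'
from h import *
rel(op(-75,14,86),92.7)
a,b=snap('side','s3'),snap('scene','c3')
cv2.imwrite('pics/s3c.png',cv2.resize(np.hstack([a[150:330,180:380],b[130:310,150:350]]),None,fx=2,fy=2)[:,:,::-1])
E
```

```text
at [595.2 -16.9  85.7] yaw 92.72 q6 -0.17 | turn first [0.0007 0.0001 0.0001] | then slide [-0.002 -0.771 -0.003]
```

View pics/s3c.png

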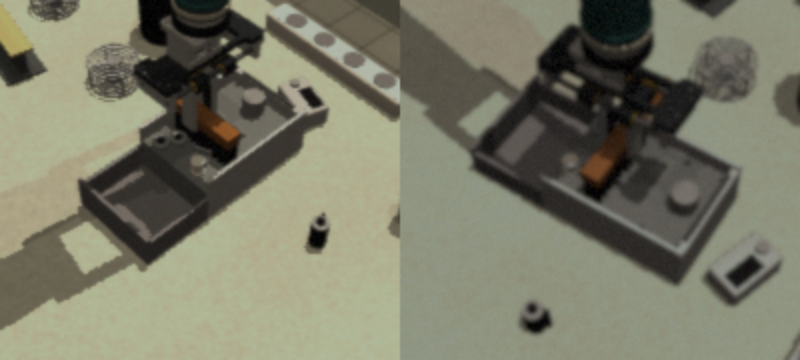

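The brush is low on the bed and the scraps are moving ahead of it, so I'll carry on.

servo_tool(steps=[{"slide":[0,-0.05,0],"turn":[0,0,0],"fingers":18},{"slide":[0,-0.05,0],"turn":[0,0,0],"fingers":18},{"slide":[0,-0.05,0],"turn":[0,0,0],"fingers":18},{"slide":[0,-0.05,0],"turn":[0,0,0],"fingers":18},{"slide":[0,-0.05,0],"turn":[0,0,0],"fingers":18},{"slide":[0,-0.05,0],"turn":[0,0,0],"fingers":18},{"slide":[0,-0.05,0],"turn":[0,0,0],"fingers":18},{"slide":[0,-0.05,0],"turn":[0,0,0],"fingers":18},{"slide":[0,-0.05,0],"turn":[0,0,0],"fingers":18},{"slide":[0,-0.05,0],"turn":[0,0,0],"fingers":18},{"slide":[0,-0.05,0],"turn":[0,0,0],"fingers":18},{"slide":[0,-0.05,0],"turn":[0,0,0],"fingers":18},{"slide":[0,-0.05,0],"turn":[0,0,0],"fingers":18},{"slide":[0,-0.05,0],"turn":[0,0,0],"fingers":18},{"slide":[0,-0.05,0],"turn":[0,0,0],"fingers":18},{"slide":[0,0,0],"turn":[0,0,0],"fingers":18},{"slide":[0,0,-0.25],"turn":[0,0,0],"fingers":18},{"slide":[0,0,-0.35],"turn":[0,0,0],"fingers":18},{"slide":[0,0,-0.3],"turn":[0,0,0],"fingers":18},{"slide":[0,0,0],"turn":[0,0,0],"fingers":18}])

```text
clock: 13.35
tcp_pos: [507.6, -21.5, 198.6]
tcp_rot: [0.69, 0.724, 0.003, 0.004]
force: [1.2, -0.3, -0.5]
finger_gap: 25.7
finger_force: 34.8
```

```bash
python3 - <<'E'
from h import *
np.set_printoptions(precision=1,suppress=True)
rel([507.5,369.6,200],81.7)
a,b=snap('side','s4'),snap('scene','c4')
cv2.imwrite('pics/s4c.png',cv2.resize(np.hstack([a[150:330,180:380],b[130:310,150:350]]),None,fx=2,fy=2)[:,:,::-1])
for t in('cap_a','core','shell'):
    for c in('side','scene'):
        for r in robot.place_of(t,c)[:2]: print(t,c,round(r['confidence'],2),np.array(r['location']),onz(c,r['location'],4)[:2],onz(c,r['location'],55)[:2])
E
```

```text
at [507.6 -21.5 198.6] yaw 92.72 q6 -0.2 | turn first [0.  0.  0.1] | then slide [ 3.2 -0.5 -0. ]
cap_a side 0.58 [237.6 242.8] [494.6  31.4] [470.5  -5. ]
cap_a side 0.56 [248.9 269. ] [526.1 -51. ] [500.3 -82.9]
cap_a scene 0.55 [195.7 241.1] [502.7  19.3] [527.5  -8. ]
cap_a scene 0.41 [201.5 233.1] [496.8  -8.3] [521.9 -34. ]
core side 0.59 [249.  268.1] [523.9 -49.6] [498.2 -81.5]
shell side 0.53 [247.6 264.3] [518.9 -38.6] [493.4 -71.1]
shell side 0.22 [211.3 260.4] [601.5  81.7] [571.5  42.6]
shell scene 0.5 [211.  225.3] [498.8 -44.2] [523.8 -68. ]
```

View pics/s4c.png

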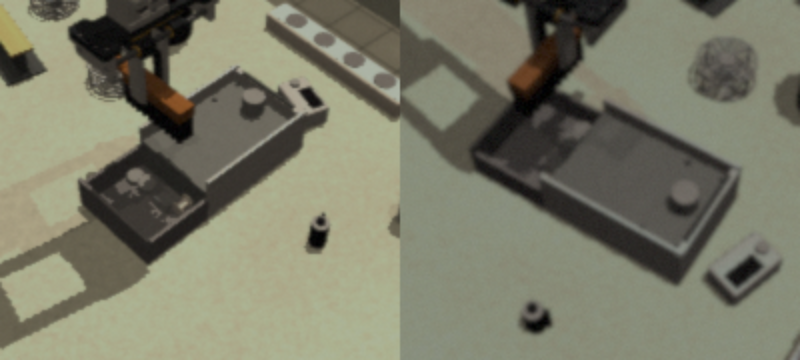

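The bed is clear in both views and the scraps lie in the tray. Next is the rest.

servo_tool(steps=[{"slide":[0,0,0],"turn":[0,0,0.031],"fingers":18},{"slide":[0,0,0],"turn":[0,0,0.03],"fingers":18},{"slide":[0,0,0],"turn":[0,0,0],"fingers":18},{"slide":[0,0,0],"turn":[0,0,0],"fingers":18}])

```text
clock: 14.15
tcp_pos: [504.8, -21.0, 192.4]
tcp_rot: [0.756, 0.655, -0.0, -0.0]
force: [-0.5, 0.5, -1.6]
finger_gap: 25.9
finger_force: 34.8
```

```bash
python3 - <<'E'
from h import *
rel([509.6,384,150],81.7)
E
```

```text
at [504.8 -21.  192.4] yaw 81.86 q6 -0.01 | turn first [-0.0003 -0.      0.0009] | then slide [ 3.346 -0.448  0.353]
```

servo_tool(steps=[{"slide":[0.335,-0.045,0],"turn":[0,0,0],"fingers":18},{"slide":[0.335,-0.045,0],"turn":[0,0,0],"fingers":18},{"slide":[0.335,-0.045,0],"turn":[0,0,0],"fingers":18},{"slide":[0.335,-0.045,0],"turn":[0,0,0],"fingers":18},{"slide":[0.335,-0.045,0],"turn":[0,0,0],"fingers":18},{"slide":[0.335,-0.045,0],"turn":[0,0,0],"fingers":18},{"slide":[0.335,-0.045,0],"turn":[0,0,0],"fingers":18},{"slide":[0.335,-0.045,0],"turn":[0,0,0],"fingers":18},{"slide":[0.335,-0.045,0.1],"turn":[0,0,0],"fingers":18},{"slide":[0.335,-0.045,0.2],"turn":[0,0,0],"fingers":18},{"slide":[0,0,0],"turn":[0,0,0],"fingers":18},{"slide":[0,0,0],"turn":[0,0,0],"fingers":18},{"slide":[0,0,0],"turn":[0,0,0],"fingers":18}])

```text
clock: 15.45
tcp_pos: [509.8, 383.7, 157.7]
tcp_rot: [0.756, 0.654, 0.0, 0.0]
force: [0.5, 0.5, -0.1]
finger_gap: 25.7
finger_force: 34.8
```

```bash
python3 - <<'E'
from h import *
np.set_printoptions(precision=1,suppress=True)
rel([509.6,384,95],81.7)
s=robot.state();p=s['tcp_pos']
a=np.radians(81.8);ux=np.array([np.cos(a),np.sin(a),0]);uy=np.array([-ux[1],ux[0],0])
ims=[]
for c in('side','scene'):
    im=snap(c,c+'5')[:,:,::-1].copy();r=robot.silhouettes('brush',c)
    b=p-14.5*ux-[0,0,30.8]
    for X in(-55,55):
        for Y in(-13,13):
            for Zz in (55,): 
                q=proj(c,b-X*ux-Y*uy+[0,0,Zz]);cv2.circle(im,tuple(int(round(4*16*0+v)) for v in q),1,(0,0,255),-1)
    q0=proj(c,p);x,y=int(q0[0]),int(q0[1]);x=max(x,100);y=max(y,75)
    ims.append(cv2.resize(im[y-75:y+75,x-100:x+100],None,fx=4,fy=4)[:, :][:600,:800]);print(c,q0,x,y, r and r[0]['confidence'])
    for r in robot.place_of('brush',c)[:1]: print(np.array(r['location']),proj(c,b)[::-1])
cv2.imwrite('pics/h5.png',cv2.resize(np.vstack(ims),(400,600)) if 0 else np.hstack([cv2.resize(i,(400,300)) for i in ims]))
E
```

```text
at [509.8 383.7 157.7] yaw 81.74 q6 0.7 | turn first [ 0. -0.  0.] | then slide [ 0.  -0.   0.5]
side [175.6 137.6] 175 137 0.83
[149.1 180.1] [148.  179.1]
scene [318.4  79. ] 318 79 0.57
[ 87.8 316.5] [ 90.2 314.2]
```

View pics/h5.png

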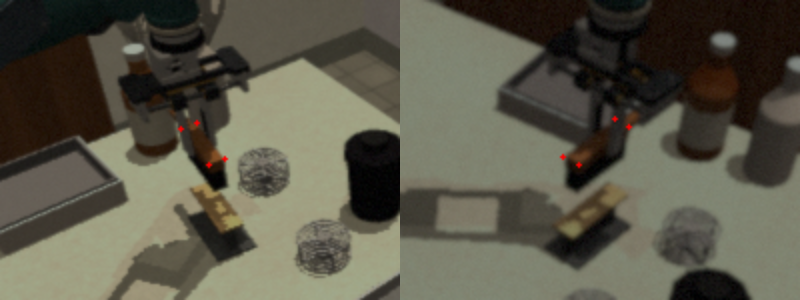

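The predicted corners (red dots) match the brush's end in both views, and it hangs over the ledge. I'll lower it.

servo_tool(steps=[{"slide":[0,0,0.2],"turn":[0,0,0],"fingers":18},{"slide":[0,0,0.2],"turn":[0,0,0],"fingers":18},{"slide":[0,0,0.1],"turn":[0,0,0],"fingers":18},{"slide":[0,0,0.015],"turn":[0,0,0],"fingers":18},{"slide":[0,0,0.015],"turn":[0,0,0],"fingers":18},{"slide":[0,0,0],"turn":[0,0,0],"fingers":18}])

```text
clock: 16.35
tcp_pos: [510.0, 384.9, 94.8]
tcp_rot: [0.756, 0.654, 0.001, 0.0]
force: [-0.8, -1.1, -1.8]
finger_gap: 25.6
finger_force: 34.8
```

servo_tool(steps=[{"slide":[0,0,0.015],"turn":[0,0,0],"fingers":18},{"slide":[0,0,0.012],"turn":[0,0,0],"fingers":18},{"slide":[0,0,0],"turn":[0,0,0],"fingers":18}])

```text
clock: 16.65
tcp_pos: [509.4, 384.6, 90.4]
tcp_rot: [0.756, 0.654, 0.0, 0.0]
force: [-0.6, -0.1, -1.3]
finger_gap: 25.7
finger_force: 34.8
```

servo_tool(steps=[{"slide":[0,0,0.01],"turn":[0,0,0],"fingers":18},{"slide":[0,0,0.008],"turn":[0,0,0],"fingers":18},{"slide":[0,0,0],"turn":[0,0,0],"fingers":18}])

```text
clock: 16.95
tcp_pos: [509.4, 384.7, 90.3]
tcp_rot: [0.756, 0.654, 0.001, 0.0]
force: [-2.5, -1.0, 6.0]
finger_gap: 25.7
finger_force: 34.8
```

servo_tool(steps=[{"slide":[0,0,-0.01],"turn":[0,0,0],"fingers":26},{"slide":[0,0,0],"turn":[0,0,0],"fingers":30},{"slide":[0,0,0],"turn":[0,0,0],"fingers":40},{"slide":[0,0,0],"turn":[0,0,0],"fingers":60},{"slide":[0,0,0],"turn":[0,0,0],"fingers":60},{"slide":[0,0,-0.2],"turn":[0,0,0],"fingers":60},{"slide":[0,0,-0.3],"turn":[0,0,0],"fingers":60},{"slide":[0,0,-0.4],"turn":[0,0,0],"fingers":60},{"slide":[0,0,-0.4],"turn":[0,0,0],"fingers":60},{"slide":[0,0,-0.2],"turn":[0,0,0],"fingers":60},{"slide":[-0.35,0,0],"turn":[0,0,0],"fingers":60},{"slide":[-0.35,0,0],"turn":[0,0,0],"fingers":60},{"slide":[0,0,0],"turn":[0,0,0],"fingers":60},{"slide":[0,0,0],"turn":[0,0,0],"fingers":60}])

```text
clock: 18.35
tcp_pos: [497.4, 301.0, 269.5]
tcp_rot: [0.757, 0.654, 0.001, -0.0]
force: [0.8, -0.1, 0.1]
finger_gap: 60.1
finger_force: 0.0
```

```bash
python3 - <<'E'
from h import *
np.set_printoptions(precision=1,suppress=True)
im=snap('wrist','w6');np.save('T6.npy',np.array(robot.calibration('wrist')['extrinsics']))
for r in robot.place_of('brush','wrist')[:1]: print(r['confidence'],np.array(r['location']),onz('wrist',r['location'],60))
for r in robot.silhouettes('brush','wrist')[:1]:
    q=np.array([onz('wrist',a,112)[:2] for a in np.argwhere(r['pixels'])],np.float32);w,V=np.linalg.eigh(np.cov(q.T));print(q.mean(0),np.degrees(np.arctan2(V[1,1],V[0,1])),np.sqrt(12*w))
a=np.radians(81.7);u=np.array([np.cos(a),np.sin(a),0]);v=np.array([-u[1],u[0],0]);im=im[:,:,::-1].copy()
for X in(-65,65):
    for Y in(-20,20): cv2.circle(im,tuple(int(round(k)) for k in proj('wrist',np.array([507.5,369.6,60])+X*u+Y*v)),1,(0,0,255),-1)
for X in(-55,55):
    for Y in(-13,13): cv2.circle(im,tuple(int(round(k)) for k in proj('wrist',np.array([507.5,369.6,115])+X*u+Y*v)),1,(255,0,0),-1)
cv2.imwrite('pics/w6m.png',im)
rel([555,-150,260])
E
```

```text
0.86 [110.8 287.9] [507.7 371.5  60. ]Traceback (most recent call last):
  File "<stdin>", line 6, in <module>
  File "h.py", line 9, in onz
    o,d=ray(cam,rc);return o+d*(z-o[2])/d[2]
        ~~~^^^^^^^^
  File "h.py", line 5, in ray
    c=robot.calibration(cam);K=np.array(c['mtx']);T=np.array(c['extrinsics'])
ValueError: time passes only in moves, steps and waits
```

```bash
cat >> h.py <<'E'
_c={}
class _R:
    def __getattr__(s,n): return getattr(_r0,n)
    def calibration(s,n):
        if n not in _c: _c[n]=_r0.calibration(n)
        return _c[n]
_r0=robot;robot=_R()
E
python3 - <<'E'
from h import *
np.set_printoptions(precision=1,suppress=True)
im=cv2.imread('pics/w6.png')
for r in robot.silhouettes('brush','wrist')[:1]:
    q=np.array([onz('wrist',a,112)[:2] for a in np.argwhere(r['pixels'])],np.float32);w,V=np.linalg.eigh(np.cov(q.T));print(q.mean(0),np.degrees(np.arctan2(V[1,1],V[0,1])),np.sqrt(12*w))
a=np.radians(81.7);u=np.array([np.cos(a),np.sin(a),0]);v=np.array([-u[1],u[0],0])
for X in(-65,65):
    for Y in(-20,20): cv2.circle(im,tuple(int(round(k)) for k in proj('wrist',np.array([507.5,369.6,60])+X*u+Y*v)),1,(0,0,255),-1)
for X in(-55,55):
    for Y in(-13,13): cv2.circle(im,tuple(int(round(k)) for k in proj('wrist',np.array([507.5,369.6,115])+X*u+Y*v)),1,(255,0,0),-1)
cv2.imwrite('pics/w6m.png',im)
rel([555,-150,260])
E
```

```text
[510.  388.8] 82.05999702384517 [ 24.7 138.1]
at [497.4 302.4 268.9] yaw 81.82 q6 0.59 | turn first [-0. -0.  0.] | then slide [-3.7  1.   0.1]
```

View pics/w6m.png

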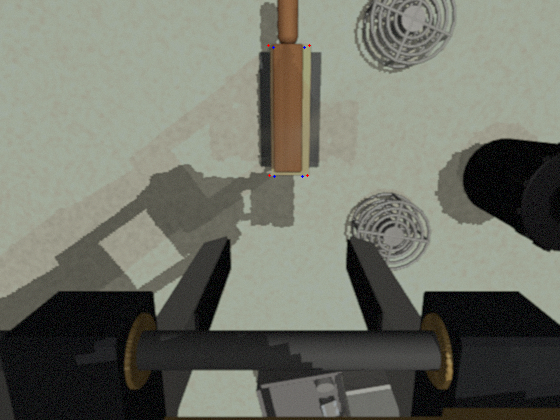

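The brush back lies inside the ledge outline at (row 45-172, col 272-303), square to it and within about 3 mm of centre. Now the cassette.

servo_tool(steps=[{"slide":[-0.35,0.12,0],"turn":[0,0,0],"fingers":60},{"slide":[-0.35,0.12,0],"turn":[0,0,0],"fingers":60},{"slide":[-0.35,0.12,0],"turn":[0,0,0],"fingers":60},{"slide":[-0.35,0.12,0],"turn":[0,0,0],"fingers":60},{"slide":[-0.35,0.12,0],"turn":[0,0,0],"fingers":60},{"slide":[-0.35,0.12,0],"turn":[0,0,0],"fingers":60},{"slide":[-0.35,0.12,0],"turn":[0,0,0],"fingers":60},{"slide":[-0.35,0.12,0],"turn":[0,0,0],"fingers":60},{"slide":[-0.35,0.12,0],"turn":[0,0,0],"fingers":60},{"slide":[-0.35,0.12,0],"turn":[0,0,0],"fingers":60},{"slide":[-0.35,0.12,0],"turn":[0,0,0],"fingers":60},{"slide":[-0.35,0.12,0],"turn":[0,0,0],"fingers":60},{"slide":[-0.35,0.12,0],"turn":[0,0,0],"fingers":60},{"slide":[-0.33,0.12,0.2],"turn":[0,0,0],"fingers":60},{"slide":[0,0,0.3],"turn":[0,0,0],"fingers":60},{"slide":[0,0,0.32],"turn":[0,0,0],"fingers":60},{"slide":[0,0,0],"turn":[0,0,0],"fingers":60},{"slide":[0,0,0],"turn":[0,0,0],"fingers":60},{"slide":[0,0,0],"turn":[0,0,0],"fingers":60}])

```text
clock: 20.45
tcp_pos: [614.4, -307.2, 174.3]
tcp_rot: [0.756, 0.655, 0.001, 0.003]
force: [0.2, 0.1, 1.0]
finger_gap: 59.9
finger_force: 0.0
```

```bash
python3 - <<'E'
from h import *
np.set_printoptions(precision=1,suppress=True,linewidth=200)
im=snap('wrist','w7')
for r in robot.place_of('cassette','wrist')[:2]: print(r['confidence'],np.array(r['location']),onz('wrist',r['location'],0))
print('cam',robot.calibration('wrist')['extrinsics'][:3] if 0 else np.array(robot.calibration('wrist')['extrinsics'])[:3,3])
for r in robot.silhouettes('cassette','wrist')[:1]:
    m=r['pixels'];p=np.argwhere(m);lo=p.min(0)-3;hi=p.max(0)+4;print(r['confidence'],lo,hi,len(p))
    g=im.mean(2)
    for y in range(lo[0],hi[0]): print(y,' '.join('%3d%s'%(g[y,x],'*' if m[y,x] else ' ') for x in range(lo[1],hi[1])))
E
```

```text
0.78 [102.5 284.7] [ 623.9 -230.5    0. ]
cam [ 624.3 -232.3  355. ]
0.96 [ 86 269] [123 308] 771
86 147  150  150  149  152  145  148  148  147  147  146  145  149  149  148  151  153  151  151  152  154  153  155  155  152  152  150  148  148  149  151  150  151  154  155  150  152  151  151 
87 150  151  150  148  148  147  149  145  148  146  149  144  151  149  149  144  141  144  143  144  149  156  153  155  151  152  148  144  147  150  151  151  152  143  141  145  150  154  150 
88 153  147  147  144  148  146  147  150  149  146  146  148  140  138  130  131  118  120  120  127  128  132  144  145  147  151  149  145  150  150  150  149  135  114  103  127  147  149  152 
89 146  146  147  147  150  149  150  147  145  145  140  137  123  114  110* 127* 137* 143* 140* 132* 121* 115* 121  127  136  145  148  149  152  150  148  132  102   65   64  101  137  152  150 
90 148  150  148  148  148  147  142  144  141  136  135  128  125* 140* 147* 151* 154* 157* 156* 155* 154* 150* 147* 145* 132* 130  131  147  148  149  129   96   51*  44*  40*  70  116  143  149 
91 144  147 
[... 5645 characters left out ...]
116* 118* 119* 122* 130  131  132  145  149  155  152  149  149  148  150  148  151  153  151  154  150 
120 142  115  103   90   89   87   86   94   85   86   87   77   80   88   96  104  108  111  114  115  125  134  145  153  152  155  153  150  149  150  148  148  147  147  148  147  144  147  151 
121 152  147  123   97   94  109  107  110  111   93   86   87   85  113  132  138  140  144  144  149  148  153  156  156  157  154  155  152  145  147  146  144  149  148  148  145  147  146  148 
122 156  150  139  116  129  142  145  147  146  127   96   82   98  126  145  151  151  150  154  152  154  152  152  155  154  155  153  148  148  147  144  148  145  144  144  146  148  147  146
```

```bash
python3 - <<'E'
from h import *
c=onz('wrist',(104,287),44)[:2];l=onz('wrist',(92,301.7),40)[:2];n=onz('wrist',(104,286),49)[:2]
a=np.degrees(np.arctan2(*(l-c)[::-1]));print(c,l,n,a,np.hypot(*(l-c)))
rel([*c,90],a)
E
```

```text
[ 625.27442796 -232.05420017] [ 638.52609843 -224.3931407 ] [ 624.46519459 -231.94544596] 30.033077834317837 15.306815554320654
at [ 614.1 -307.4  174.4] yaw 81.78 q6 -0.4 | turn first [ 1.900e-03 -1.000e-04  2.875e-01] | then slide [ 0.394 -0.497  0.703]
```

servo_tool(steps=[{"slide":[0,0,0],"turn":[0.002,0,0.041],"fingers":60},{"slide":[0,0,0],"turn":[0,0,0.041],"fingers":60},{"slide":[0,0,0],"turn":[0,0,0.041],"fingers":60},{"slide":[0,0,0],"turn":[0,0,0.041],"fingers":60},{"slide":[0,0,0],"turn":[0,0,0.041],"fingers":60},{"slide":[0,0,0],"turn":[0,0,0.041],"fingers":60},{"slide":[0,0,0],"turn":[0,0,0.041],"fingers":60},{"slide":[0.2,-0.25,0.1],"turn":[0,0,0],"fingers":60},{"slide":[0.19,-0.25,0.1],"turn":[0,0,0],"fingers":60},{"slide":[0,0,0.25],"turn":[0,0,0],"fingers":60},{"slide":[0,0,0.25],"turn":[0,0,0],"fingers":60},{"slide":[0,0,0],"turn":[0,0,0],"fingers":60},{"slide":[0,0,0],"turn":[0,0,0],"fingers":60},{"slide":[0,0,0],"turn":[0,0,0],"fingers":60}])

```text
clock: 22.0
tcp_pos: [624.1, -232.5, 89.9]
tcp_rot: [0.966, 0.259, -0.001, 0.0]
force: [0.8, 0.3, -0.0]
finger_gap: 60.1
finger_force: 0.0
```

```bash
python3 - <<'E'
from h import *
rel([625.0,-232,9],30)
E
```

```text
at [ 624.1 -232.5   89.9] yaw 30.07 q6 0.61 | turn first [-0.0001  0.0006  0.0004] | then slide [0.008 0.    0.674]
```

servo_tool(steps=[{"slide":[0.008,0,0.25],"turn":[0,0,0],"fingers":60},{"slide":[0,0,0.25],"turn":[0,0,0],"fingers":60},{"slide":[0,0,0.15],"turn":[0,0,0],"fingers":50},{"slide":[0,0,0],"turn":[0,0,0],"fingers":36},{"slide":[0,0,0],"turn":[0,0,0],"fingers":28},{"slide":[0,0,0],"turn":[0,0,0],"fingers":20},{"slide":[0,0,0],"turn":[0,0,0],"fingers":20},{"slide":[0,0,0],"turn":[0,0,0],"fingers":20}], grip_force=15)

```text
clock: 22.8
tcp_pos: [624.6, -231.8, 11.6]
tcp_rot: [0.966, 0.26, -0.001, 0.0]
force: [-0.3, 0.4, 5.5]
finger_gap: 24.7
finger_force: 15.0
```

```bash
python3 - <<'E'
from h import *
s=robot.state();print(s['finger_gap'],s['finger_force'],s['force'])
rel([625,-232,9],30)
E
```

```text
24.69950715365407 15.000752806663513 [-0.29515869  0.35618904  5.54212661]
at [ 624.6 -231.8   11.6] yaw 30.08 q6 0.61 | turn first [-0.      0.0006  0.0005] | then slide [0.002 0.003 0.022]
```

servo_tool(steps=[{"slide":[0,0,-0.1],"turn":[0,0,0],"fingers":20},{"slide":[0,0,-0.3],"turn":[0,0,0],"fingers":20},{"slide":[0,0,-0.35],"turn":[0,0,0],"fingers":20},{"slide":[0,0,-0.35],"turn":[0,0,0],"fingers":20},{"slide":[0,0,-0.1],"turn":[0,0,0],"fingers":20},{"slide":[0,0,0],"turn":[0,0,0],"fingers":20},{"slide":[0,0,0],"turn":[0,0,0],"fingers":20}])

```text
clock: 23.5
tcp_pos: [623.0, -230.8, 151.0]
tcp_rot: [0.966, 0.26, -0.004, -0.002]
force: [-0.3, -0.7, -1.4]
finger_gap: 24.7
finger_force: 15.0
```

```bash
python3 - <<'E'
from h import *
np.set_printoptions(precision=1,suppress=True)
s=robot.state();print(s['finger_gap'],s['force'],op(117,0,160))
rel(op(117,0,150))
for c in('scene','side','wrist'):
    snap(c,c+'8')
    for t,z in(('cassette',s['tcp_pos'][2]-11.6),('brush',60),('pillar_top',85)):
        for r in robot.place_of(t,c)[:1]: print(c,t,round(r['confidence'],2),onz(c,r['location'],z))
E
```

```text
24.65293018948895 [-0.3 -0.7 -1.4] [np.float64(695.2701153705505), np.float64(-26.388545266971807), 160]
at [ 623.  -230.8  151. ] yaw 30.09 q6 0.61 | turn first [-0.  0. -0.] | then slide [ 1.4 -1.2  0. ]
scene cassette 0.36 [ 622.3 -224.9  139.4]
scene brush 0.83 [504.4 369.2  60. ]
scene pillar_top 0.58 [693.1 -18.   85. ]
side cassette 0.58 [ 412.6 -124.6  139.4]
side brush 0.69 [505.4 363.5  60. ]
side pillar_top 0.97 [688.8 -34.   85. ]
wrist cassette 0.97 [ 623.  -228.5  139.4]
```

servo_tool(steps=[{"slide":[0.18,-0.29,-0.05],"turn":[0,0,0],"fingers":20},{"slide":[0.19,-0.295,-0.05],"turn":[0,0,0],"fingers":20},{"slide":[0.19,-0.295,-0.05],"turn":[0,0,0],"fingers":20},{"slide":[0.19,-0.295,-0.05],"turn":[0,0,0],"fingers":20},{"slide":[0,0,0],"turn":[0,0,0],"fingers":20},{"slide":[0,0,0],"turn":[0,0,0],"fingers":20},{"slide":[0,0,0],"turn":[0,0,0],"fingers":20}])

```text
clock: 24.8
tcp_pos: [631.1, -65.0, 176.8]
tcp_rot: [0.966, 0.259, -0.003, -0.001]
force: [0.1, -0.0, -0.8]
finger_gap: 24.7
finger_force: 15.0
```

```bash
python3 - <<'E'
from h import *
np.set_printoptions(precision=1,suppress=True,linewidth=250)
im=snap('wrist','w9');P=op(117,0,85);q=proj('wrist',P);print('pred',q)
for t,z in(('pillar_top',85),):
    for r in robot.place_of(t,'wrist')[:2]: print(t,round(r['confidence'],2),np.array(r['location']),onz('wrist',r['location'],z))
x,y=q.round().astype(int);x0,y0=max(x-45,0),max(y-45,0)
g=cv2.cvtColor(im,cv2.COLOR_RGB2GRAY)[y0:y+45,x0:x+45]
for par in(25,18,12):
    h=cv2.HoughCircles(cv2.GaussianBlur(g,(0,0),1),cv2.HOUGH_GRADIENT,1,10,param1=80,param2=par,minRadius=18,maxRadius=32)
    if h is not None:
        for c in h[0][:3]: print(par,c[0]+x0,c[1]+y0,c[2],onz('wrist',(c[1]+y0,c[0]+x0),85))
        break
for r in range(0,g.shape[0],4): print(y0+r,g[r,::3])
print(x0)
for t in('cap_a','core','shell'):
    for r in robot.place_of(t,'wrist')[:2]: print(t,round(r['confidence'],2),onz('wrist',r['location'],4)[:2])
rel(op(117,0,150))
E
```

```text
pred [287. 105.]
pillar_top 0.66 [108.9 286. ] [692.6 -27.2  85. ]
25 284.5 107.5 22.4 [692.9 -25.7  85. ]
60 [141 138 140 141 136 136 140  95  83  83  85  86  75  58  57  59  84  98  97  82 132 192 195 189 172 192 195 190 187 190]
64 [141 135 139 141 141 138 140 140 140 112 139  84  84  87  84  68  54  54  71  87 101  86  93 172 194 194 177 189 191 193]
68 [137 138 143 141 140 137 138 137 144 141 142 141 136  93  88  84  85  68  65  59  63  80  95  95  87 142 191 195 185 177]
72 [139 141 141 139 143 138 139 139 142 141 141 140 141 142 139  93  88  84  84  76  66  66  56  82  90 100  83 112 191 195]
76 [146 141 137 141 142 141 143 140 142 141 140 142 140 141 143 140 142 100  82  79  79  75  64  62  61  62  78 100  93  78]
80 [141 140 140 135 140 140 141 139 143 139 140 140 143 135 139 139 141 142 139 106  83  80  85  87  82  68  58  54  80  93]
84 [140 142 137 136 135 137 140 139 138 139 134 145 176 187 191 189 180 153 145 139 141 111 138  92  85  85  84  67  68  60]
88 [140 138 135 136 140 134 136 141 132 127 185 187 187 188 187 189 184 180 188 167 135 138 140 140 140 102  86  86  8
[... 1346 characters left out ...]
138 140 139 140 142 139 141 140 140 140 140]
136 [130 131 129 130 124 131 132 129 127 127 129 118 134 107  98 111 137 134 137 138 139 138 140 141 136 137 139 141 139 138]
140 [130 131 127 126 129 130 126 127 126 128 130 124 132 132 130 129 131 129 129 128 132 137 136 136 139 138 137 141 138 139]
144 [128 128 127 128 126 130 131 134 128 129 135 130 128 128 128 127 127 131 129 131 132 130 139 140 139 137 133 135 140 137]
148 [126 128 129 130 128 127 125 130 132 129 129 128 123 125 127 128 130 129 127 128 132 132 128 130 130 125 130 130 130 126]
242
cap_a 0.64 [499.8  -5.6]
shell 0.85 [497.1 -51.3]
at [631.  -65.3 176.7] yaw 29.98 q6 0.85 | turn first [-0.  0. -0.] | then slide [ 0.6 -0.   0.2]
```

servo_tool(steps=[{"slide":[0.2,-0.008,0.08],"turn":[0,0,0],"fingers":20},{"slide":[0.2,-0.008,0.08],"turn":[0,0,0],"fingers":20},{"slide":[0.217,-0.008,0.08],"turn":[0,0,0],"fingers":20},{"slide":[0,0,0.15],"turn":[0,0,0],"fingers":20},{"slide":[0,0,0.13],"turn":[0,0,0],"fingers":20},{"slide":[0,0,0],"turn":[0,0,0],"fingers":20},{"slide":[0,0,0],"turn":[0,0,0],"fingers":20},{"slide":[0,0,0],"turn":[0,0,0],"fingers":20}])

```text
clock: 25.85
tcp_pos: [693.8, -25.0, 115.8]
tcp_rot: [0.966, 0.259, -0.002, -0.001]
force: [-0.4, 0.3, -0.5]
finger_gap: 24.8
finger_force: 15.0
```

```bash
python3 - <<'E'
from h import *
rel([693.7,-25.8,97],30)
E
```

```text
at [693.8 -25.  115.8] yaw 30.05 q6 0.93 | turn first [-0.0009  0.0009  0.0003] | then slide [-0.004  0.006  0.157]
```

servo_tool(steps=[{"slide":[-0.004,0.006,0.06],"turn":[-0.0009,0.0009,0],"fingers":20},{"slide":[0,0,0.05],"turn":[0,0,0],"fingers":20},{"slide":[0,0,0.02],"turn":[0,0,0],"fingers":20},{"slide":[0,0,0],"turn":[0,0,0],"fingers":20},{"slide":[0,0,0],"turn":[0,0,0],"fingers":20}])

```text
clock: 26.35
tcp_pos: [693.3, -25.2, 98.6]
tcp_rot: [0.966, 0.26, -0.001, -0.0]
force: [-0.1, 0.5, 0.9]
finger_gap: 24.6
finger_force: 15.0
```

servo_tool(steps=[{"slide":[0,0,0.01],"turn":[0,0,0],"fingers":20},{"slide":[0,0,0.01],"turn":[0,0,0],"fingers":20},{"slide":[0,0,0],"turn":[0,0,0],"fingers":20}])

```text
clock: 26.65
tcp_pos: [693.5, -25.3, 96.6]
tcp_rot: [0.966, 0.26, -0.001, -0.0]
force: [-0.2, 0.3, 0.7]
finger_gap: 24.7
finger_force: 15.0
```

servo_tool(steps=[{"slide":[0,0,0.01],"turn":[0,0,0],"fingers":20},{"slide":[0,0,0.008],"turn":[0,0,0],"fingers":20},{"slide":[0,0,0],"turn":[0,0,0],"fingers":20}])

```text
clock: 26.95
tcp_pos: [693.6, -25.2, 96.6]
tcp_rot: [0.966, 0.26, -0.0, -0.0]
force: [-1.1, 0.3, 6.8]
finger_gap: 24.9
finger_force: 15.0
```

Contact at the expected height. I'll release gently, lift clear, and step back so the wrist camera can see it.

servo_tool(steps=[{"slide":[0,0,-0.01],"turn":[0,0,0],"fingers":24},{"slide":[0,0,0],"turn":[0,0,0],"fingers":27},{"slide":[0,0,0],"turn":[0,0,0],"fingers":32},{"slide":[0,0,0],"turn":[0,0,0],"fingers":45},{"slide":[0,0,0],"turn":[0,0,0],"fingers":60},{"slide":[0,0,0],"turn":[0,0,0],"fingers":60},{"slide":[0,0,-0.1],"turn":[0,0,0],"fingers":60},{"slide":[0,0,-0.3],"turn":[0,0,0],"fingers":60},{"slide":[0,0,-0.4],"turn":[0,0,0],"fingers":60},{"slide":[0,0,-0.2],"turn":[0,0,0],"fingers":60},{"slide":[-0.3,0,0],"turn":[0,0,0],"fingers":60},{"slide":[-0.32,0,0],"turn":[0,0,0],"fingers":60},{"slide":[0,0,0],"turn":[0,0,0],"fingers":60},{"slide":[0,0,0],"turn":[0,0,0],"fingers":60},{"slide":[0,0,0],"turn":[0,0,0],"fingers":60}])

```text
clock: 28.45
tcp_pos: [630.2, -62.3, 216.3]
tcp_rot: [0.966, 0.26, -0.0, -0.0]
force: [-0.6, 1.2, 0.3]
finger_gap: 60.0
finger_force: 0.0
```

```bash
python3 - <<'E'
from h import *
np.set_printoptions(precision=1,suppress=True,linewidth=250)
im=snap('wrist','w10');g=cv2.cvtColor(im,cv2.COLOR_RGB2GRAY)
for c in('wrist','scene','side'):
    if c!='wrist': snap(c,c+'10')
    for t,z in(('cassette',85),('brush',60),('cap_a',4),('core',4),('shell',4)):
        for r in robot.place_of(t,c)[:2]: print(c,t,round(r['confidence'],2),np.array(r['location']),onz(c,r['location'],z))
print(proj('wrist',[693.6,-25.3,85]),proj('wrist',[693.6,-25.3,129]))
for r in robot.silhouettes('cassette','wrist')[:1]:
    m=r['pixels'];p=np.argwhere(m);lo,hi=p.min(0)-14,p.max(0)+15;print(r['confidence'],lo+14,hi-15,r['location'])
    for y in range(lo[0],hi[0],3): print(y,' '.join('%3d%s'%(g[y,x],'*' if m[y,x] else ' ') for x in range(lo[1],hi[1],3)))
E
```

```text
wrist cassette 0.65 [105.3 285.9] [694.2 -22.2  85. ]
wrist cassette 0.43 [108.9 288.5] [692.8 -25.5  85. ]
wrist brush 0.55 [266.8 224.4] [530.3 -46.8  60. ]
wrist cap_a 0.82 [249.5 189.5] [501.7  -6.4   4. ]
wrist cap_a 0.6 [241.9 169.2] [498.5  17.5   4. ]
wrist core 0.53 [259.  247.9] [524.9 -69.4   4. ]
wrist shell 0.62 [266.8 221.8] [501.3 -48.1   4. ]
wrist shell 0.43 [203.5 241.8] [579.3 -32.2   4. ]
scene cassette 0.58 [198.5 237.5] [540.  -35.9  85. ]
scene cassette 0.51 [224.4 292.4] [692.3 -20.9  85. ]
scene brush 0.75 [207.2 227.2] [523.  -58.7  60. ]
scene brush 0.74 [108.2 311.9] [507.4 367.1  60. ]
scene cap_a 0.57 [200.8 235.6] [500.9  -2.6   4. ]
scene cap_a 0.43 [195.5 240.7] [501.4  19.2   4. ]
scene shell 0.62 [107.8 311.7] [477.2 422.7   4. ]
scene shell 0.41 [209. 226.] [496.3 -38.2   4. ]
side cassette 0.46 [195.3 303. ] [691.8 -10.5  85. ]
side brush 0.92 [165.1 181.8] [504.3 367.8  60. ]
side cap_a 0.57 [240.3 253.6] [512.4   2.8   4. ]
side cap_a 0.53 [238.1 243.8] [495.7  28.    4. ]
side core 0.55 [249.2 269.7] [527.  -53.2   4. ]
side shell 0.45 [246.9 2
[... 2230 characters left out ...]
8  128  132  130 
123 117  118  127  131  124   78   86   91  152* 167* 168* 167* 162* 117* 100  107  123  124  125  126  127  129 
126 114  117  115  119  125   77   79   80  103  100   98   94  105  105   84  106  131  126  127  127  129  127 
129 120  116  114  121  123   80   81   83   80   80   80   82   81   83  124  124  123  125  129  127  126  128 
132 118  118  116  118  117  105   75   76   81   80   81   83   82  104  122  126  125  127  119  130  127  126 
135 122  118  117  116  119  119   67   75   82   84   82   83   78  111  114  120  121  117  118  117  125  129 
138 118  115  116  118  113  117  119   95   69   92   89   92  115  114  119  120  117  117  119  121  120  127
```

```bash
python3 - <<'E'
from h import *
np.set_printoptions(linewidth=250)
g=cv2.cvtColor(cv2.imread('pics/w10.png'),cv2.COLOR_BGR2GRAY)
for r in(100,105,110): print(r,'L',g[r,260:280],'R',g[r,298:318])
for c in(278,284,294,298): print(c,'T',g[80:98,c],'B',g[115:135,c])
print(g[190:218:3,228:258:3])
E
```

```text
100 L [127 129 129 129 130 126 125 120 117 115 128 128 134 156 178 175 180 175 172 174] R [173 174 170 172 171 153 141 159 167 148 125 122 128 125 129 124 124 125 125 131]
105 L [130 127 125 129 127 129 119 117 117 136 151 159 175 174 174 174 173 177 174 154] R [175 173 173 171 172 174 166 145 150 170 158 131 129 130 129 128 125 130 127 132]
110 L [132 127 128 127 128 129 128 126 126 146 136 137 166 173 173 173 176 175 156 114] R [170 172 169 167 170 173 160 137 153 165 146 120 126 128 131 127 128 126 129 131]
278 T [130 124 121 113 121 116 125 119 112 126 142 150 136 142 168 180 179 174] B [175 172 176 176 175 177 163 124  91  96  95  80  80  78  83  80  83  76  80  78]
284 T [121 120 116 111 116 111 105 119 140 130 127 169 179 178 176 177 179 179] B [ 63 104 152 167 174 167 169 168 167 163 111 100 101  88  80  81  74  80  82  76]
294 T [ 93 113 128 131 131 133 126 134 160 165 130 145 175 178 175 178 178 179] B [121 147 167 169 168 169 167 166 156 119 100 108 102  86  76  84  85  85  77  84]
298 T [ 75  74  74  94 124 132 127 127 134 151 169 169 149 145 166 177 178 175] B [168 168 168 168 171 172 159 121  97 106 107  85  79  94 107 114 123 122 119 116]
[[124 114 115 116 117 119 115 121 116 114]
 [116 118 112 114 117 116 112 113 115 112]
 [115 113 117 118 115 118 117 113 113 115]
 [118 115 114 114 118 116 119 118 117 115]
 [114 117 113 118 116 111 120 116 116 115]
 [124 118 115 112 114 116 114 114 113 114]
 [122 121 120 113 116 118 118 114 118 116]
 [122 123 123 116 112 119 114 113 112 112]
 [ 77  74  71  74  68 108  92 117 112 114]
 [ 72  75  66  67  59  65  68 112 114 117]]
```

```bash
python3 -c "
from plant import robot
print(robot.sign_off())"
```

```text
the job is handed in; nothing more can be done
None
```

The job is handed in at about 29 s of the 58 s allowed: the last images show all four scraps in the tray, the brush on its rest, and the cassette upright on the pillar within about 1 mm of centre.

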